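# Pack the joint samples in the marking tray

### The job

Put the three finished joint samples (the one with a tongue, the two-pronged fork and the one with a half-height step at its end) into the tray for marking: each lying flat on the floor of the recess that matches its length, longest in longest, middle in middle, shortest in shortest. Set them down, do not drop them, and leave the uncut blank, the fork with a missing prong, the glue bottle and the screwdriver where they are.

Things in the scene. Friction and masses are not known exactly. Their poses are not given: they have to be found in the camera images.
- tenon_piece: Pale wooden bar lying flat, 130 x 44 x 36 mm (x, y, z). A tenoned sample: from x = +33 to +65 mm it narrows to a central tongue 14 mm wide, at full height; the rest is solid. Origin: centre of the underside of the whole 130 mm length; x along it to the tongue, z up. 60 to 120 g. Grip across the 44 mm width, 8 mm from the origin to -x (solid, near its centre of mass).
- fork_piece: Pale wooden bar lying flat, 100 x 44 x 36 mm (x, y, z). A forked (bridle) sample: from x = +18 to +50 mm a central slot 16 mm wide leaves two prongs, each 14 mm wide, at full height; the rest is solid. Origin: centre of the underside of the whole 100 mm length; x along it to the prongs, z up. 49 to 98 g. Grip across the 44 mm width, 8 mm from the origin to -x (solid, near its centre of mass).
- lap_piece: Pale wooden bar lying flat, 72 x 44 x 36 mm (x, y, z). A lapped sample: from x = +6 to +36 mm it is cut down to half height, a step 18 mm high; the rest is solid and full height. Origin: centre of the underside of the whole 72 mm length; x along it to the step, z up. 31 to 63 g. Grip across the 44 mm width, 8 mm from the origin to -x (solid, near its centre of mass).
- blank: Pale wooden bar lying flat, 130 x 44 x 36 mm (x, y, z). An uncut blank: a plain solid bar, no joint cut on either end. Origin: centre of the underside of the whole 130 mm length; x along it to the far end, z up. 100 g. Does not belong in the tray; stays where it is.
- spoiled_fork: Pale wooden bar lying flat, 100 x 44 x 36 mm (x, y, z). A spoiled fork: like the forked sample but with one prong missing; only the prong 14 mm wide on the +y side remains, from x = +18 to +50 mm. Origin: centre of the underside of the whole 100 mm length; x along it to the prong, z up. 62 g. Does not belong in the tray; stays where it is.
- long_bay: Fixed plywood insert (recess floored in dark felt) of the dark-framed tray, 166 x 90 x 16 mm, with the longest recess: 150 mm long (x), 64 mm wide (y), 10 mm deep, central (floor 6 mm above the origin). Origin: centre of its underside, on the bench; x along the recess, z up. The three inserts lie side by side along y, 90 mm apart, in any order; tray frame 10 mm thick, 20 mm high.
- middle_bay: Fixed plywood insert (recess floored in dark felt) of the dark-framed tray, 166 x 90 x 16 mm, with the middle-length recess: 120 mm long (x), 64 mm wide (y), 10 mm deep, central (floor 6 mm above the origin). Origin: centre of its underside, on the bench; x along the recess, z up. The three inserts lie side by side along y, 90 mm apart, in any order; tray frame 10 mm thick, 20 mm high.
- short_bay: Fixed plywood insert (recess floored in dark felt) of the dark-framed tray, 166 x 90 x 16 mm, with the shortest recess: 92 mm long (x), 64 mm wide (y), 10 mm deep, central (floor 6 mm above the origin). Origin: centre of its underside, on the bench; x along the recess, z up. The three inserts lie side by side along y, 90 mm apart, in any order; tray frame 10 mm thick, 20 mm high.
- glue_bottle: White plastic bottle with a grey cap standing on the bench to the right, 56 mm across, 130 mm high. Origin: centre of its underside, z up. Bystander.
- screwdriver: Screwdriver with a blue handle lying on the bench at the far side, about 200 mm long. Origin: on the bench under its middle; x along it, towards the blade. Bystander.
There are look-alikes about, which are no part of the job. What is shaped like the tenon_piece but purple or red is not meant. What is shaped like the short_bay but pink or turquoise is not meant.

How it is judged:
By the outcome, as a careful person would: the job done as asked, in the order asked, and still so for the second after the job is handed in, with the robot touching nothing.
It also fails if it takes over 83 s, if anything falls off the work surface, if the arm or the gripper's body presses on something with over 40 N, if the wrist force passes 120 N, or if a joint passes its speed limit or range.

### The arm

A 6-joint arm with a two-finger parallel gripper is mounted at the origin on the work surface. World frame = base frame: x ahead of the robot, y to its left, z up, the work surface at z = 0. Lengths are in m, angles in rad, forces in N, time in s.
With the tool pointing down it reaches from about 0.325 to 0.9 m from the base axis. Payload 6.1 kg.
Tool frame: the origin (TCP) lies midway between the tips of the shut fingers; the grasp point (between the pads) lies 19 mm behind it; z points along the fingers, y is the line along which they close (so a half turn about z gives the same grasp; the last joint's range is limited). The gripper opens to 87 mm and grips with 3 to 60 N. Pads are 19 mm wide; open, the fingers measure 117 mm over their backs; the gripper's body (75 mm by 190 mm) begins 51 mm behind the grasp point.
Start: joints at [-1.424, 0.22, 1.526, -0, 1.395, -0.126], TCP at [0.168, -0.602, 0.223] pointing down, gripper open.
Joint ranges: [-2.98, 2.98], [-0.91, 2.08], [0.09, 2.57], [-1.24, 4.39], [0.2, 2.65], [-2.68, 2.68]. Speed limits (rad/s): [2.57, 2.57, 3.01, 3.14, 3.14, 3.14].

### API

Orientations are given as a 3x3 rotation matrix whose columns are the frame's x, y, z axes.
In Python, from cell import env, camera, calibration, ticket gives the robot as it stands. The module is installed in compiled form; this text tells all that it offers.
- The arm moves only by the shell command python3 -m crank 'ROWS' [FORCE]. ROWS is JSON, a list of rows, each an object of numbers: "x", "y", "z": the shift along the tool's x, y, z in m; "twist": the turn about the tool's z in degrees; "fingers": the finger opening in m, from 0 to 0.087. A call has 1 to 20 rows; each row shifts and turns the commanded pose from where the row before left it, along the tool's axes as they then stand; what a row does not reach is not made up. A row lasts 1/10 s, in which the tool goes at most 50 mm and 8.59 degrees, less where a joint would pass 70% of its speed; a pose out of reach is approached as far as the arm can. A call is refused whole if a number of a shift passes 0.05 or a number of a turn 8.59, either way. A call with a gripper value outside its range is refused whole. The fingers move at their own pace and stop on an object; FORCE is the grip in N (left out, the last holds). Time passes only in rows, so rows that do not move let the fingers close. It gives the time, the measured TCP pose, the force, the opening and the grip force at its end, in the units of the state.
- env.sense(): the state, without advancing time (a new reading comes with each control period).
- camera(name): name is "side" or "top" or "wrist"; returns the picture (420x560x3 uint8, red, green, blue); there is no depth.
- calibration(name): a dict with "K" (3x3 intrinsics, pixels), "T" (4x4, takes a point from camera to world coordinates). Camera axes: x right, y down, z forward; pixel columns grow to the right and rows downward; lengths in m; the calibration is good to about 2 mm. A picture is of the moment at which its call begins: read the wrist's pose just before it. calibration takes no time and is no camera call; for the wrist camera it gives the pose at the moment of the call.
- ticket.close_job(): hands the job in; it is judged then, once.
The state is a dict: "clock": time; "joint_positions": joint angles; "joint_velocities": joint speeds; "effort": joint torques, N m; "position": TCP position; "eef_rot": TCP orientation; "ft_force": force on the tool from outside, world axes, zero at the start; "wrist_torque": the same for the moment, N m; "gripper_width": opening from 0.0 (shut) to 1.0 (fully open); "grasp_force": force on a finger pad.
Only numpy, scipy, OpenCV 4.12 (cv2) and the standard library are available. Lean on these libraries where they do the work, as an engineer would, in place of code of your own. Each camera call takes 0.05 s, during which the arm holds its last target. There are 200 camera calls.

## Working session

There is one attempt and no reset: what is moved stays moved. The work goes in short steps, Python scripts to look and compute and a shell command to move; the robot and the scene stay as the last step left them, time stands still between calls to the robot, and variables do not carry over. Pictures are saved under pics/ and viewed, at most 14 in all, crops included, and the job is handed in when it is done.

```bash
mkdir -p pics; python3 - <<'E'
from cell import env,camera,calibration
import cv2,numpy as np
for n in("top","side"):
    im=camera(n); cv2.imwrite(f"pics/{n}0.png",im[:,:,::-1]); c=calibration(n); print(n,np.round(c["K"],1).tolist(),np.round(c["T"],4).tolist())
s=env.sense();print(s["clock"],s["position"],s["eef_rot"])
E
```

```text
top [[396.0, 0.0, 277.3], [0.0, 396.0, 208.4], [0.0, 0.0, 1.0]] [[0.0011, -0.9971, 0.0764, 0.4751], [-0.9997, 0.0009, 0.0259, -0.0262], [-0.0259, -0.0764, -0.9967, 0.9513], [0.0, 0.0, 0.0, 1.0]]
side [[458.5, 0.0, 281.4], [0.0, 458.5, 210.3], [0.0, 0.0, 1.0]] [[-0.8932, -0.3072, 0.3284, 0.1489], [-0.4492, 0.5772, -0.6819, 0.8008], [0.0199, -0.7566, -0.6536, 0.8193], [0.0, 0.0, 0.0, 1.0]]
0.1 [ 0.16829963 -0.60134543  0.22155553] [[ 9.63018303e-01  2.69435860e-01 -2.56505750e-04]
 [ 2.69435901e-01 -9.63016832e-01  1.69590645e-03]
 [ 2.09918658e-04 -1.70230081e-03 -9.99998529e-01]]
```

View pics/top0.png

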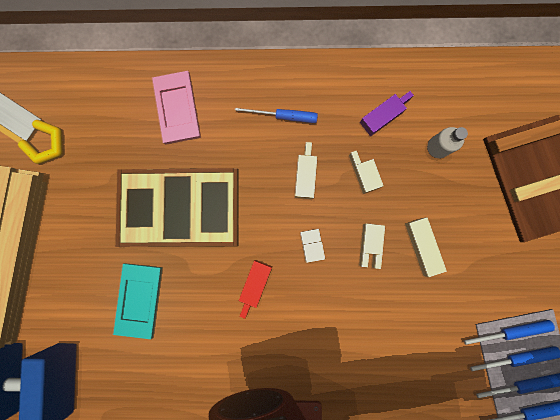

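View pics/side0.png

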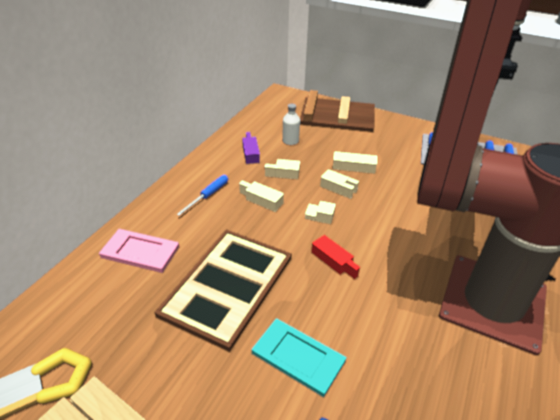

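The top view shows the tray with its bays short (140,208), long (177,208) and middle (215,207). The tenon is at (306,170) with its tongue up, the lap at (313,245), the fork at (373,245) with its prongs down, the spoiled fork at (367,172) and the blank at (427,247).

```bash
cat > h.py <<'E'
import cv2,numpy as np
from cell import env,camera,calibration
def cast(name,uv,z,cal=None):
    c=cal or calibration(name);K=np.array(c["K"]);T=np.array(c["T"])
    uv=np.atleast_2d(np.asarray(uv,float)).reshape(-1,2)
    d=(T[:3,:3]@np.linalg.inv(K)@np.c_[uv,np.ones(len(uv))].T).T
    o=T[:3,3]; return (o+d*((z-o[2])/d[:,2])[:,None])[:,:2]
def rects(name,mask,z,amin=150,cal=None):
    out=[]
    for k in cv2.findContours(mask.astype(np.uint8),cv2.RETR_CCOMP,cv2.CHAIN_APPROX_NONE)[0]:
        if cv2.contourArea(k)<amin: continue
        w=cast(name,k,z,cal); (c,s,a)=cv2.minAreaRect((w*1000).astype(np.float32))
        if s[0]<s[1]: s=s[::-1];a+=90
        px=k.reshape(-1,2).mean(0); out.append((px.round(),np.round(c,1),np.round(s,1),round((a+90)%180-90,1)))
    return out
E
python3 - <<'E'
from h import *
im=cv2.imread("pics/top0.png");hsv=cv2.cvtColor(im,cv2.COLOR_BGR2HSV)
b=im[:,:,0].astype(int);roi=np.zeros(b.shape,bool);roi[135:285,285:450]=1
m=roi&(hsv[:,:,1]<75)&(hsv[:,:,2]>185)
print("pale");[print(*r) for r in rects("top",m,.036)]
roi[:]=0;roi[174:242,122:234]=1
m=roi&(hsv[:,:,2]<100)
print("rec (rim z=.016)");[print(*r) for r in rects("top",m,.016)]
for p in [(306,170),(313,235),(313,253),(373,240),(427,247),(302,195),(140,205),(420,247)]: print(p,hsv[p[1],p[0]])
a=cv2.resize(im[138:282,285:450],None,fx=4,fy=4,interpolation=cv2.INTER_CUBIC);cv2.imwrite("pics/z1.png",a)
E
```

```text
pale
[312. 245.] [460.4 -83.5] [70.7 42.8] 11.1
[373. 248.] [ 459.6 -222. ] [98.8 43.3] -6.6
[428. 247.] [ 457.4 -345.3] [128.7  42.8] 18.2
[366. 170.] [ 637.7 -210.6] [98.5 42.7] 19.3
[306. 170.] [637.3 -70.2] [128.8  43. ] -5.0
rec (rim z=.016)
[139. 208.] [549.5 328.3] [88.9 61.8] 0.1
[214. 207.] [551.8 149.2] [117.5  60.7] -0.6
[177. 208.] [550.9 238.4] [148.3  62.1] 0.1
(306, 170) [ 29  33 218]
(313, 235) [ 26  20 220]
(313, 253) [ 28  21 217]
(373, 240) [ 30  33 218]
(427, 247) [ 31  49 219]
(302, 195) [ 31  24 224]
(140, 205) [23 56 73]
(420, 247) [ 30  45 220]
```

View pics/z1.png

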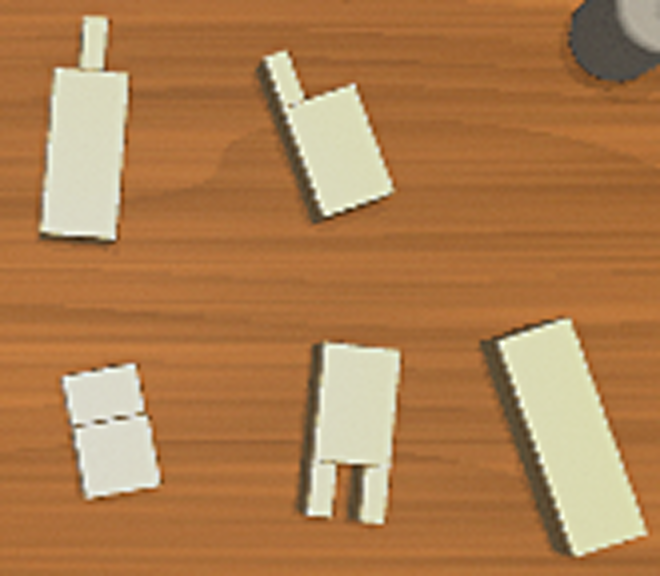

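```bash
cat >> h.py <<'E'
def togo(x,y,z,yaw):
    s=env.sense();R=np.array(s["eef_rot"]);p=s["position"]
    cur=np.degrees(np.arctan2(R[1,0],R[0,0]));tw=((cur-yaw)+90)%180-90
    c,si=np.cos(np.radians(cur-tw)),np.sin(np.radians(cur-tw))
    d=np.array([x,y,z])-p
    print("t",round(s["clock"],2),"twist first",round(tw,2),"then xyz mm",np.round(1000*np.array([c*d[0]+si*d[1],si*d[0]-c*d[1],-d[2]]),1),"tilt",np.round(R[:2,2],3),"F",np.round(s["ft_force"],1),"w",round(s["gripper_width"],3),"g",round(s["grasp_force"],1))
E
python3 -m crank '[{"twist":6.87,"fingers":0.087},{"twist":6.87},{"twist":6.87},{"x":0.0243,"y":-0.0335,"z":0.006},{"x":0.0243,"y":-0.0335,"z":0.006},{"x":0.0243,"y":-0.0335,"z":0.006},{"x":0.0243,"y":-0.0335,"z":0.006},{"x":0.0243,"y":-0.0335,"z":0.006},{"x":0.0243,"y":-0.0335,"z":0.006},{"x":0.0243,"y":-0.0335,"z":0.006},{"x":0.0243,"y":-0.0335,"z":0.006},{"x":0.0243,"y":-0.0335,"z":0.006},{"x":0.0243,"y":-0.0335,"z":0.006},{"x":0.0243,"y":-0.0335,"z":0.006},{"x":0.0243,"y":-0.0335,"z":0.006},{"x":0.0243,"y":-0.0335,"z":0.006},{"x":0.0243,"y":-0.0335,"z":0.006},{"x":0.0243,"y":-0.0335,"z":0.006},{"x":0.0243,"y":-0.0335,"z":0.006},{"x":0.0243,"y":-0.0335,"z":0.006}]' 25
python3 -c "
from h import *
togo(.6293,-.0695,.015,-5)
cv2.imwrite('pics/w1.png',camera('wrist')[:,:,::-1])"
```

```text
t 0.1 twist first 20.63 then xyz mm [ 412.9 -570.   206.6] tilt [-0.     0.002] F [ 0.4 -0.2 -0.1] w 0.998 g 0.0invalid input
```

View pics/w1.png

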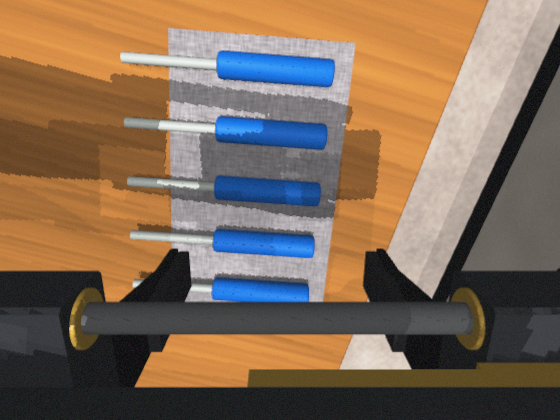

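The wrist view shows only the screwdriver rack, because the move was refused and the arm stayed put. I'll test the row format with one row.

```bash
python3 -m crank '[{"x":0,"y":0,"z":0,"twist":6.87,"fingers":0.087}]' 25; python3 -m crank '[{"twist":6.87}]'
```

```text
clock: 0.25
position: [0.1683, -0.6015, 0.2219]
eef_rot: [[0.989, 0.151, -0.0], [0.151, -0.989, 0.001], [-0.0, -0.001, -1.0]]
ft_force: [-0.1, -0.6, -0.6]
gripper_width: 1.004
grasp_force: 0.0invalid input
```

All five keys are required in every row.

```bash
python3 -m crank '[{"x":0,"y":0,"z":0,"twist":6.87,"fingers":0.087},{"x":0,"y":0,"z":0,"twist":6.87,"fingers":0.087},{"x":0.0243,"y":-0.0335,"z":0.006,"twist":0,"fingers":0.087},{"x":0.0243,"y":-0.0335,"z":0.006,"twist":0,"fingers":0.087},{"x":0.0243,"y":-0.0335,"z":0.006,"twist":0,"fingers":0.087},{"x":0.0243,"y":-0.0335,"z":0.006,"twist":0,"fingers":0.087},{"x":0.0243,"y":-0.0335,"z":0.006,"twist":0,"fingers":0.087},{"x":0.0243,"y":-0.0335,"z":0.006,"twist":0,"fingers":0.087},{"x":0.0243,"y":-0.0335,"z":0.006,"twist":0,"fingers":0.087},{"x":0.0243,"y":-0.0335,"z":0.006,"twist":0,"fingers":0.087},{"x":0.0243,"y":-0.0335,"z":0.006,"twist":0,"fingers":0.087},{"x":0.0243,"y":-0.0335,"z":0.006,"twist":0,"fingers":0.087},{"x":0.0243,"y":-0.0335,"z":0.006,"twist":0,"fingers":0.087},{"x":0.0243,"y":-0.0335,"z":0.006,"twist":0,"fingers":0.087},{"x":0.0243,"y":-0.0335,"z":0.006,"twist":0,"fingers":0.087},{"x":0.0243,"y":-0.0335,"z":0.006,"twist":0,"fingers":0.087},{"x":0.0243,"y":-0.0335,"z":0.006,"twist":0,"fingers":0.087},{"x":0.0243,"y":-0.0335,"z":0.006,"twist":0,"fingers":0.087},{"x":0.0243,"y":-0.0335,"z":0.006,"twist":0,"fingers":0.087},{"x":0,"y":0,"z":0,"twist":0,"fingers":0.087}]' 25
python3 -c "
from h import *
togo(.6293,-.0695,.015,-5)
cv2.imwrite('pics/w2.png',camera('wrist')[:,:,::-1])"
```

```text
clock: 2.25
position: [0.6309, -0.0661, 0.119]
eef_rot: [[0.997, -0.082, -0.001], [-0.082, -0.997, 0.002], [-0.001, -0.002, -1.0]]
ft_force: [0.5, -0.6, -0.3]
gripper_width: 1.0
grasp_force: 0.0
t 2.25 twist first 0.27 then xyz mm [ -1.3   3.5 104. ] tilt [-0.001  0.002] F [ 0.5 -0.6 -0.3] w 1.0 g 0.0
```

View pics/w2.png

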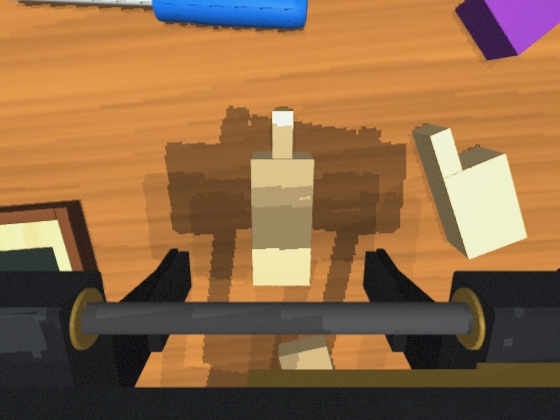

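The tenon sits centred between the fingers at (282,215) and is aligned with them. I'll descend and grip.

```bash
python3 -m crank '[{"x":-0.0013,"y":0.0035,"z":0.02,"twist":0.27,"fingers":0.087},{"x":0,"y":0,"z":0.02,"twist":0,"fingers":0.087},{"x":0,"y":0,"z":0.02,"twist":0,"fingers":0.087},{"x":0,"y":0,"z":0.02,"twist":0,"fingers":0.087},{"x":0,"y":0,"z":0.014,"twist":0,"fingers":0.087},{"x":0,"y":0,"z":0.01,"twist":0,"fingers":0.087},{"x":0,"y":0,"z":0,"twist":0,"fingers":0.087},{"x":0,"y":0,"z":0,"twist":0,"fingers":0.03},{"x":0,"y":0,"z":0,"twist":0,"fingers":0.03},{"x":0,"y":0,"z":0,"twist":0,"fingers":0.03},{"x":0,"y":0,"z":0,"twist":0,"fingers":0.03},{"x":0,"y":0,"z":0,"twist":0,"fingers":0.03},{"x":0,"y":0,"z":0,"twist":0,"fingers":0.03},{"x":0,"y":0,"z":0,"twist":0,"fingers":0.03},{"x":0,"y":0,"z":0,"twist":0,"fingers":0.03}]' 25
```

```text
clock: 3.8
position: [0.6279, -0.0736, 0.0168]
eef_rot: [[0.996, -0.091, 0.0], [-0.091, -0.996, 0.0], [0.0, -0.0, -1.0]]
ft_force: [0.1, 1.6, 2.2]
gripper_width: 0.504
grasp_force: 25.0
```

```bash
python3 -m crank '[{"x":0,"y":0,"z":-0.01,"twist":0,"fingers":0.03},{"x":0,"y":0,"z":-0.02,"twist":0,"fingers":0.03},{"x":0,"y":0,"z":-0.03,"twist":0,"fingers":0.03},{"x":0,"y":0,"z":-0.03,"twist":0,"fingers":0.03},{"x":0,"y":0,"z":0,"twist":0,"fingers":0.03}]' 25
python3 -c "
from h import *
togo(.5415,.2384,.105,0)"
```

```text
clock: 4.3
position: [0.6313, -0.0748, 0.1125]
eef_rot: [[0.996, -0.092, 0.009], [-0.091, -0.996, -0.002], [0.009, 0.002, -1.0]]
ft_force: [0.6, 0.2, -0.1]
gripper_width: 0.503
grasp_force: 25.0
t 4.3 twist first -5.25 then xyz mm [ -89.8 -313.2    7.5] tilt [ 0.009 -0.002] F [ 0.6  0.2 -0.1] w 0.503 g 25.0
```

```bash
python3 -m crank '[{"x":0,"y":0,"z":0,"twist":-5.25,"fingers":0.03},{"x":-0.007,"y":-0.0241,"z":0,"twist":0,"fingers":0.03},{"x":-0.007,"y":-0.0241,"z":0,"twist":0,"fingers":0.03},{"x":-0.007,"y":-0.0241,"z":0,"twist":0,"fingers":0.03},{"x":-0.007,"y":-0.0241,"z":0,"twist":0,"fingers":0.03},{"x":-0.007,"y":-0.0241,"z":0,"twist":0,"fingers":0.03},{"x":-0.007,"y":-0.0241,"z":0,"twist":0,"fingers":0.03},{"x":-0.007,"y":-0.0241,"z":0,"twist":0,"fingers":0.03},{"x":-0.007,"y":-0.0241,"z":0,"twist":0,"fingers":0.03},{"x":-0.007,"y":-0.0241,"z":0,"twist":0,"fingers":0.03},{"x":-0.007,"y":-0.0241,"z":0,"twist":0,"fingers":0.03},{"x":-0.007,"y":-0.0241,"z":0,"twist":0,"fingers":0.03},{"x":-0.007,"y":-0.0241,"z":0,"twist":0,"fingers":0.03},{"x":-0.006,"y":-0.0241,"z":0,"twist":0,"fingers":0.03},{"x":0,"y":0,"z":0,"twist":0,"fingers":0.03},{"x":0,"y":0,"z":0,"twist":0,"fingers":0.03},{"x":0,"y":0,"z":0,"twist":0,"fingers":0.03}]' 25
python3 -c "
from h import *
togo(.5415,.2384,.0228,0)
cv2.imwrite('pics/w3.png',camera('wrist')[:,:,::-1])"
```

```text
clock: 6.0
position: [0.5377, 0.2387, 0.1061]
eef_rot: [[1.0, -0.0, -0.001], [-0.0, -1.0, -0.001], [-0.001, 0.001, -1.0]]
ft_force: [0.0, 0.4, -1.5]
gripper_width: 0.505
grasp_force: 25.0
t 6.0 twist first -0.02 then xyz mm [ 3.8  0.3 83.3] tilt [-0.001 -0.001] F [ 0.   0.4 -1.5] w 0.505 g 25.0
```

View pics/w3.png

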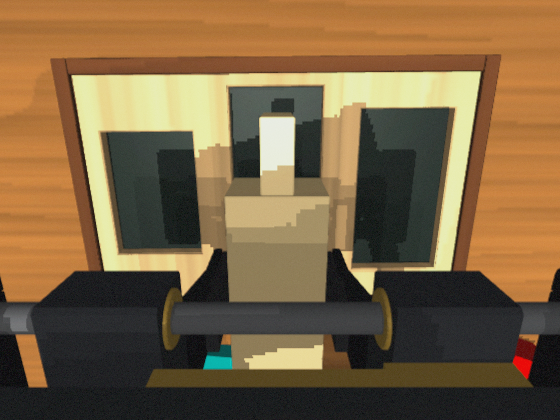

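The tenon hangs level and centred over the long recess at columns 228–324. I'll lower it.

```bash
python3 -m crank '[{"x":0.0038,"y":0,"z":0.015,"twist":0,"fingers":0.03},{"x":0,"y":0,"z":0.02,"twist":0,"fingers":0.03},{"x":0,"y":0,"z":0.02,"twist":0,"fingers":0.03},{"x":0,"y":0,"z":0.015,"twist":0,"fingers":0.03},{"x":0,"y":0,"z":0.006,"twist":0,"fingers":0.03},{"x":0,"y":0,"z":0,"twist":0,"fingers":0.03},{"x":0,"y":0,"z":0,"twist":0,"fingers":0.03}]' 25
python3 -c "
from h import *
togo(.5415,.2384,.0228,0)"
```

```text
clock: 6.75
position: [0.5422, 0.2396, 0.031]
eef_rot: [[1.0, -0.0, 0.001], [-0.0, -1.0, 0.0], [0.001, -0.0, -1.0]]
ft_force: [0.2, -0.8, -1.5]
gripper_width: 0.499
grasp_force: 25.0
t 6.75 twist first -0.01 then xyz mm [-0.7  1.2  8.2] tilt [0.001 0.   ] F [ 0.2 -0.8 -1.5] w 0.499 g 25.0
```

```bash
python3 -m crank '[{"x":0,"y":0,"z":0.002,"twist":0,"fingers":0.03},{"x":0,"y":0,"z":0.002,"twist":0,"fingers":0.03},{"x":0,"y":0,"z":0,"twist":0,"fingers":0.03}]' 25
```

```text
clock: 7.05
position: [0.5417, 0.2396, 0.0268]
eef_rot: [[1.0, 0.0, 0.0], [0.0, -1.0, 0.0], [0.0, -0.0, -1.0]]
ft_force: [1.0, -0.3, -1.6]
gripper_width: 0.503
grasp_force: 25.0
```

```bash
python3 -m crank '[{"x":0,"y":0,"z":0.0015,"twist":0,"fingers":0.03},{"x":0,"y":0,"z":0.001,"twist":0,"fingers":0.03},{"x":0,"y":0,"z":0,"twist":0,"fingers":0.03}]' 25; python3 -m crank '[{"x":0,"y":0,"z":0.001,"twist":0,"fingers":0.03},{"x":0,"y":0,"z":0,"twist":0,"fingers":0.03}]' 25
```

```text
clock: 7.35
position: [0.5414, 0.2395, 0.0239]
eef_rot: [[1.0, 0.0, -0.0], [0.0, -1.0, -0.0], [-0.0, 0.0, -1.0]]
ft_force: [-0.3, -0.9, -1.9]
gripper_width: 0.504
grasp_force: 25.0
clock: 7.55
position: [0.5415, 0.2395, 0.0229]
eef_rot: [[1.0, -0.0, -0.0], [-0.0, -1.0, -0.0], [-0.0, 0.0, -1.0]]
ft_force: [-0.2, 0.0, -1.3]
gripper_width: 0.504
grasp_force: 25.0
```

```bash
python3 -m crank '[{"x":0,"y":0,"z":0.0007,"twist":0,"fingers":0.03},{"x":0,"y":0,"z":0,"twist":0,"fingers":0.03}]' 25; python3 -m crank '[{"x":0,"y":0,"z":0.0007,"twist":0,"fingers":0.03},{"x":0,"y":0,"z":0,"twist":0,"fingers":0.03}]' 25
```

```text
clock: 7.75
position: [0.5416, 0.2396, 0.0228]
eef_rot: [[1.0, 0.0, -0.0], [0.0, -1.0, -0.0], [-0.0, 0.0, -1.0]]
ft_force: [-2.5, -0.6, 3.6]
gripper_width: 0.501
grasp_force: 25.0
clock: 7.95
position: [0.5416, 0.2395, 0.0227]
eef_rot: [[1.0, 0.0, -0.0], [0.0, -1.0, -0.0], [-0.0, 0.0, -1.0]]
ft_force: [-3.7, -1.8, 8.6]
gripper_width: 0.502
grasp_force: 25.0
```

Contact is clear at z = 0.0228 as predicted. I'll release and rise.

```bash
python3 -m crank '[{"x":0,"y":0,"z":-0.0008,"twist":0,"fingers":0.03},{"x":0,"y":0,"z":0,"twist":0,"fingers":0.06},{"x":0,"y":0,"z":0,"twist":0,"fingers":0.06},{"x":0,"y":0,"z":0,"twist":0,"fingers":0.06},{"x":0,"y":0,"z":0,"twist":0,"fingers":0.06},{"x":0,"y":0,"z":-0.01,"twist":0,"fingers":0.06},{"x":0,"y":0,"z":-0.02,"twist":0,"fingers":0.06},{"x":0,"y":0,"z":-0.03,"twist":0,"fingers":0.06},{"x":0,"y":0,"z":-0.03,"twist":0,"fingers":0.06},{"x":0,"y":0,"z":0,"twist":0,"fingers":0.087},{"x":0,"y":0,"z":0,"twist":0,"fingers":0.087}]' 25
python3 -c "
from h import *
togo(.4675,-.2229,.110,-6.6)
im=camera('top')[:,:,::-1]; cv2.imwrite('pics/t2.png',im)
hsv=cv2.cvtColor(im,cv2.COLOR_BGR2HSV);roi=np.zeros(im.shape[:2],bool);roi[135:285,285:450]=1
[print(*r) for r in rects('top',roi&(hsv[:,:,1]<75)&(hsv[:,:,2]>185),.036)]"
```

```text
clock: 9.05
position: [0.5424, 0.2398, 0.114]
eef_rot: [[1.0, 0.0, 0.003], [0.0, -1.0, 0.001], [0.003, -0.001, -1.0]]
ft_force: [0.3, 0.5, -0.4]
gripper_width: 0.797
grasp_force: 0.0
t 9.05 twist first 6.6 then xyz mm [-21.3 468.2   4. ] tilt [0.003 0.001] F [ 0.3  0.5 -0.4] w 0.797 g 0.0
[312. 245.] [460.6 -83.2] [71.2 43.2] 11.1
[373. 248.] [ 459.5 -221.9] [99.  43.5] -6.6
[428. 247.] [ 457.4 -345.2] [128.7  42.9] 18.1
[366. 170.] [ 637.6 -210.5] [98.7 43. ] 19.3
```

```bash
python3 -m crank '[{"x":0,"y":0,"z":0,"twist":6.6,"fingers":0.087},{"x":-0.0013,"y":0.0293,"z":0,"twist":0,"fingers":0.087},{"x":-0.0013,"y":0.0293,"z":0,"twist":0,"fingers":0.087},{"x":-0.0013,"y":0.0293,"z":0,"twist":0,"fingers":0.087},{"x":-0.0013,"y":0.0293,"z":0,"twist":0,"fingers":0.087},{"x":-0.0013,"y":0.0293,"z":0,"twist":0,"fingers":0.087},{"x":-0.0013,"y":0.0293,"z":0,"twist":0,"fingers":0.087},{"x":-0.0013,"y":0.0293,"z":0,"twist":0,"fingers":0.087},{"x":-0.0013,"y":0.0293,"z":0,"twist":0,"fingers":0.087},{"x":-0.0013,"y":0.0293,"z":0,"twist":0,"fingers":0.087},{"x":-0.0013,"y":0.0293,"z":0,"twist":0,"fingers":0.087},{"x":-0.0013,"y":0.0293,"z":0,"twist":0,"fingers":0.087},{"x":-0.0013,"y":0.0293,"z":0,"twist":0,"fingers":0.087},{"x":-0.0013,"y":0.0293,"z":0,"twist":0,"fingers":0.087},{"x":-0.0013,"y":0.0293,"z":0,"twist":0,"fingers":0.087},{"x":-0.0013,"y":0.0293,"z":0,"twist":0,"fingers":0.087},{"x":-0.0013,"y":0.0293,"z":0,"twist":0,"fingers":0.087},{"x":0,"y":0,"z":0,"twist":0,"fingers":0.087},{"x":0,"y":0,"z":0,"twist":0,"fingers":0.087},{"x":0,"y":0,"z":0,"twist":0,"fingers":0.087}]' 25
python3 -c "
from h import *
togo(.4675,-.2229,.0165,-6.6)
cv2.imwrite('pics/w4.png',camera('wrist')[:,:,::-1])"
```

```text
clock: 11.1
position: [0.4664, -0.2226, 0.1114]
eef_rot: [[0.993, -0.115, -0.002], [-0.115, -0.993, 0.002], [-0.002, -0.001, -1.0]]
ft_force: [0.1, 0.5, 0.3]
gripper_width: 1.001
grasp_force: 0.0
t 11.1 twist first 0.02 then xyz mm [ 1.1  0.2 94.9] tilt [-0.002  0.002] F [0.1 0.5 0.3] w 1.001 g 0.0
```

View pics/w4.png

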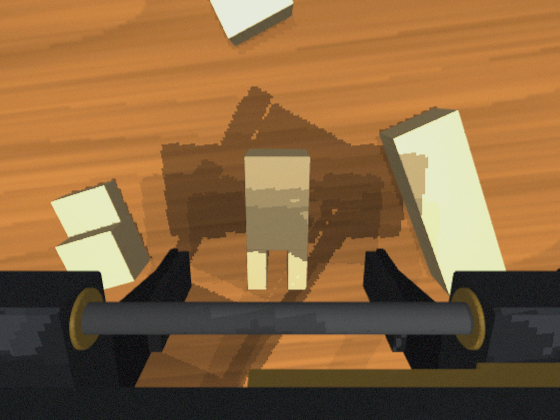

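View pics/t2.png

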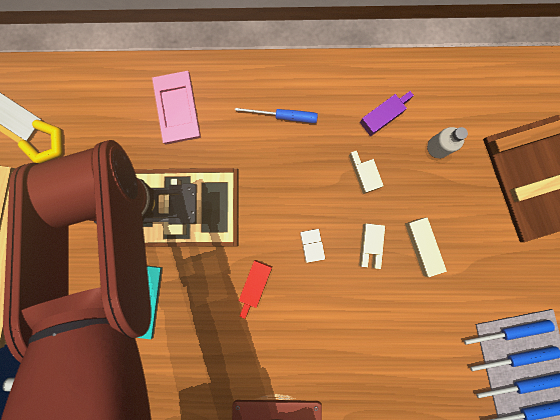

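The fork is centred at (277,215) with the prongs towards the robot, and its neighbours are clear of the fingers. The top view confirms the other pieces haven't moved.

```bash
python3 -m crank '[{"x":0.001,"y":0,"z":0.02,"twist":0,"fingers":0.087},{"x":0,"y":0,"z":0.02,"twist":0,"fingers":0.087},{"x":0,"y":0,"z":0.02,"twist":0,"fingers":0.087},{"x":0,"y":0,"z":0.02,"twist":0,"fingers":0.087},{"x":0,"y":0,"z":0.009,"twist":0,"fingers":0.087},{"x":0,"y":0,"z":0.006,"twist":0,"fingers":0.087},{"x":0,"y":0,"z":0,"twist":0,"fingers":0.087},{"x":0,"y":0,"z":0,"twist":0,"fingers":0.03},{"x":0,"y":0,"z":0,"twist":0,"fingers":0.03},{"x":0,"y":0,"z":0,"twist":0,"fingers":0.03},{"x":0,"y":0,"z":0,"twist":0,"fingers":0.03},{"x":0,"y":0,"z":0,"twist":0,"fingers":0.03},{"x":0,"y":0,"z":0,"twist":0,"fingers":0.03},{"x":0,"y":0,"z":0,"twist":0,"fingers":0.03},{"x":0,"y":0,"z":0,"twist":0,"fingers":0.03}]' 25
python3 -m crank '[{"x":0,"y":0,"z":-0.01,"twist":0,"fingers":0.03},{"x":0,"y":0,"z":-0.02,"twist":0,"fingers":0.03},{"x":0,"y":0,"z":-0.03,"twist":0,"fingers":0.03},{"x":0,"y":0,"z":-0.03,"twist":0,"fingers":0.03},{"x":0,"y":0,"z":0,"twist":0,"fingers":0.03},{"x":0,"y":0,"z":0,"twist":0,"fingers":0.03},{"x":0,"y":0,"z":0,"twist":0,"fingers":0.03}]' 25
python3 -c "
from h import *
togo(.5598,.1492,.105,-0.3)"
```

```text
clock: 12.65
position: [0.468, -0.2239, 0.0175]
eef_rot: [[0.993, -0.115, 0.0], [-0.115, -0.993, 0.0], [0.0, -0.0, -1.0]]
ft_force: [-0.5, 0.8, 1.3]
gripper_width: 0.499
grasp_force: 25.0
clock: 13.35
position: [0.4672, -0.2233, 0.1064]
eef_rot: [[0.993, -0.115, -0.002], [-0.115, -0.993, 0.001], [-0.002, -0.001, -1.0]]
ft_force: [-0.2, 0.1, 0.5]
gripper_width: 0.501
grasp_force: 25.0
t 13.35 twist first -6.3 then xyz mm [  90.6 -373.     1.4] tilt [-0.002  0.001] F [-0.2  0.1  0.5] w 0.501 g 25.0
```

```bash
python3 -m crank '[{"x":0,"y":0,"z":0,"twist":-6.3,"fingers":0.03},{"x":0.006,"y":-0.0249,"z":0,"twist":0,"fingers":0.03},{"x":0.006,"y":-0.0249,"z":0,"twist":0,"fingers":0.03},{"x":0.006,"y":-0.0249,"z":0,"twist":0,"fingers":0.03},{"x":0.006,"y":-0.0249,"z":0,"twist":0,"fingers":0.03},{"x":0.006,"y":-0.0249,"z":0,"twist":0,"fingers":0.03},{"x":0.006,"y":-0.0249,"z":0,"twist":0,"fingers":0.03},{"x":0.006,"y":-0.0249,"z":0,"twist":0,"fingers":0.03},{"x":0.006,"y":-0.0249,"z":0,"twist":0,"fingers":0.03},{"x":0.006,"y":-0.0249,"z":0,"twist":0,"fingers":0.03},{"x":0.006,"y":-0.0249,"z":0,"twist":0,"fingers":0.03},{"x":0.006,"y":-0.0249,"z":0,"twist":0,"fingers":0.03},{"x":0.006,"y":-0.0249,"z":0,"twist":0,"fingers":0.03},{"x":0.006,"y":-0.0249,"z":0,"twist":0,"fingers":0.03},{"x":0.006,"y":-0.0249,"z":0,"twist":0,"fingers":0.03},{"x":0.006,"y":-0.0249,"z":0,"twist":0,"fingers":0.03},{"x":0,"y":0,"z":0,"twist":0,"fingers":0.03},{"x":0,"y":0,"z":0,"twist":0,"fingers":0.03},{"x":0,"y":0,"z":0,"twist":0,"fingers":0.03}]' 25
python3 -c "
from h import *
togo(.5595,.1492,.0235,-0.3)
cv2.imwrite('pics/w5.png',camera('wrist')[:,:,::-1])"
```

```text
clock: 15.25
position: [0.5591, 0.1483, 0.1063]
eef_rot: [[1.0, -0.006, -0.002], [-0.006, -1.0, -0.001], [-0.002, 0.001, -1.0]]
ft_force: [-0.4, -0.7, -0.8]
gripper_width: 0.5
grasp_force: 25.0
t 15.25 twist first -0.02 then xyz mm [ 0.4 -0.9 82.8] tilt [-0.002 -0.001] F [-0.4 -0.7 -0.8] w 0.5 g 25.0
```

View pics/w5.png

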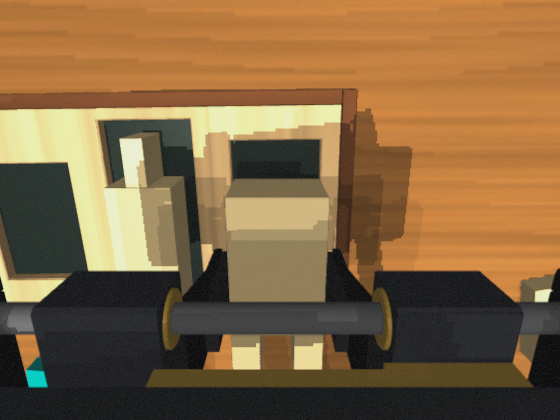

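The fork is over the middle recess at columns 230–322, and the tenon lies flat in the long one. I'll lower.

```bash
python3 -m crank '[{"x":0.0004,"y":-0.0009,"z":0.02,"twist":0,"fingers":0.03},{"x":0,"y":0,"z":0.02,"twist":0,"fingers":0.03},{"x":0,"y":0,"z":0.02,"twist":0,"fingers":0.03},{"x":0,"y":0,"z":0.012,"twist":0,"fingers":0.03},{"x":0,"y":0,"z":0.005,"twist":0,"fingers":0.03},{"x":0,"y":0,"z":0.002,"twist":0,"fingers":0.03},{"x":0,"y":0,"z":0,"twist":0,"fingers":0.03},{"x":0,"y":0,"z":0,"twist":0,"fingers":0.03}]' 25
python3 -m crank '[{"x":0,"y":0,"z":0.0015,"twist":0,"fingers":0.03},{"x":0,"y":0,"z":0.001,"twist":0,"fingers":0.03},{"x":0,"y":0,"z":0,"twist":0,"fingers":0.03}]' 25
```

```text
clock: 16.1
position: [0.5612, 0.1501, 0.0295]
eef_rot: [[1.0, -0.005, 0.002], [-0.005, -1.0, 0.0], [0.002, -0.0, -1.0]]
ft_force: [0.5, 0.3, -1.8]
gripper_width: 0.5
grasp_force: 25.0
clock: 16.4
position: [0.5604, 0.1501, 0.026]
eef_rot: [[1.0, -0.005, 0.0], [-0.005, -1.0, 0.0], [0.0, -0.0, -1.0]]
ft_force: [-0.6, 0.4, -1.0]
gripper_width: 0.504
grasp_force: 25.0
```

```bash
python3 -m crank '[{"x":0,"y":0,"z":0.001,"twist":0,"fingers":0.03},{"x":0,"y":0,"z":0.001,"twist":0,"fingers":0.03},{"x":0,"y":0,"z":0,"twist":0,"fingers":0.03}]' 25
python3 -m crank '[{"x":0,"y":0,"z":0.0007,"twist":0,"fingers":0.03},{"x":0,"y":0,"z":0,"twist":0,"fingers":0.03}]' 25
```

```text
clock: 16.7
position: [0.5602, 0.15, 0.0237]
eef_rot: [[1.0, -0.005, -0.0], [-0.005, -1.0, -0.0], [-0.0, 0.0, -1.0]]
ft_force: [0.0, 0.0, -0.1]
gripper_width: 0.503
grasp_force: 25.0
clock: 16.9
position: [0.5604, 0.1501, 0.0235]
eef_rot: [[1.0, -0.005, -0.0], [-0.005, -1.0, 0.0], [-0.0, -0.0, -1.0]]
ft_force: [-1.8, 0.2, 3.5]
gripper_width: 0.507
grasp_force: 25.0
```

Contact. Release, rise and go to the lap piece.

```bash
python3 -m crank '[{"x":0,"y":0,"z":0,"twist":0,"fingers":0.056},{"x":0,"y":0,"z":0,"twist":0,"fingers":0.056},{"x":0,"y":0,"z":0,"twist":0,"fingers":0.056},{"x":0,"y":0,"z":0,"twist":0,"fingers":0.056},{"x":0,"y":0,"z":-0.01,"twist":0,"fingers":0.056},{"x":0,"y":0,"z":-0.02,"twist":0,"fingers":0.056},{"x":0,"y":0,"z":-0.03,"twist":0,"fingers":0.056},{"x":0,"y":0,"z":-0.03,"twist":0,"fingers":0.056},{"x":0,"y":0,"z":0,"twist":0,"fingers":0.087},{"x":0,"y":0,"z":0,"twist":0,"fingers":0.087}]' 25
python3 -c "
from h import *
togo(.4525,-.085,.110,11.1)"
```

```text
clock: 17.9
position: [0.5612, 0.1502, 0.1148]
eef_rot: [[1.0, -0.005, 0.003], [-0.005, -1.0, 0.0], [0.003, -0.0, -1.0]]
ft_force: [0.9, 0.1, -0.7]
gripper_width: 0.751
grasp_force: 0.0
t 17.9 twist first -11.4 then xyz mm [-152.   209.8    4.8] tilt [0.003 0.   ] F [ 0.9  0.1 -0.7] w 0.751 g 0.0
```

```bash
python3 -m crank '[{"x":0,"y":0,"z":0,"twist":-5.7,"fingers":0.087},{"x":0,"y":0,"z":0,"twist":-5.7,"fingers":0.087},{"x":-0.0152,"y":0.021,"z":0,"twist":0,"fingers":0.087},{"x":-0.0152,"y":0.021,"z":0,"twist":0,"fingers":0.087},{"x":-0.0152,"y":0.021,"z":0,"twist":0,"fingers":0.087},{"x":-0.0152,"y":0.021,"z":0,"twist":0,"fingers":0.087},{"x":-0.0152,"y":0.021,"z":0,"twist":0,"fingers":0.087},{"x":-0.0152,"y":0.021,"z":0,"twist":0,"fingers":0.087},{"x":-0.0152,"y":0.021,"z":0,"twist":0,"fingers":0.087},{"x":-0.0152,"y":0.021,"z":0,"twist":0,"fingers":0.087},{"x":-0.0152,"y":0.021,"z":0,"twist":0,"fingers":0.087},{"x":-0.0152,"y":0.021,"z":0,"twist":0,"fingers":0.087},{"x":0,"y":0,"z":0,"twist":0,"fingers":0.087},{"x":0,"y":0,"z":0,"twist":0,"fingers":0.087},{"x":0,"y":0,"z":0,"twist":0,"fingers":0.087}]' 25
python3 -c "
from h import *
togo(.4525,-.085,.0165,11.1)
cv2.imwrite('pics/w6.png',camera('wrist')[:,:,::-1])"
```

```text
clock: 19.4
position: [0.4514, -0.0846, 0.1126]
eef_rot: [[0.981, 0.193, -0.001], [0.193, -0.981, 0.001], [-0.001, -0.001, -1.0]]
ft_force: [0.3, 0.5, 0.7]
gripper_width: 0.998
grasp_force: 0.0
t 19.4 twist first 0.01 then xyz mm [ 1.   0.6 96.1] tilt [-0.001  0.001] F [0.3 0.5 0.7] w 0.998 g 0.0
```

View pics/w6.png

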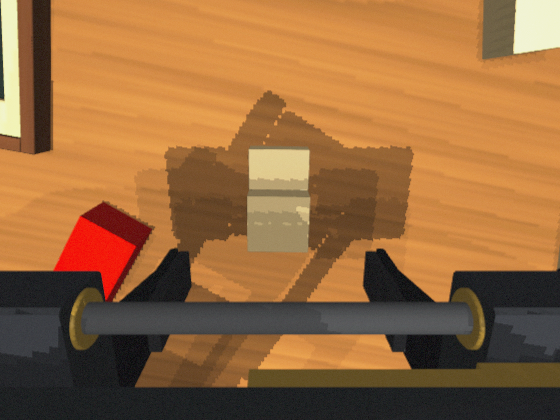

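The lap is centred at (278,200). The riser at row 190 faces forward, so the tall solid half is towards the robot, as planned, and the red look-alike is clear.

```bash
python3 -m crank '[{"x":0.001,"y":0.0005,"z":0.02,"twist":0,"fingers":0.087},{"x":0,"y":0,"z":0.02,"twist":0,"fingers":0.087},{"x":0,"y":0,"z":0.02,"twist":0,"fingers":0.087},{"x":0,"y":0,"z":0.02,"twist":0,"fingers":0.087},{"x":0,"y":0,"z":0.01,"twist":0,"fingers":0.087},{"x":0,"y":0,"z":0.006,"twist":0,"fingers":0.087},{"x":0,"y":0,"z":0,"twist":0,"fingers":0.087},{"x":0,"y":0,"z":0,"twist":0,"fingers":0.03},{"x":0,"y":0,"z":0,"twist":0,"fingers":0.03},{"x":0,"y":0,"z":0,"twist":0,"fingers":0.03},{"x":0,"y":0,"z":0,"twist":0,"fingers":0.03},{"x":0,"y":0,"z":0,"twist":0,"fingers":0.03},{"x":0,"y":0,"z":0,"twist":0,"fingers":0.03},{"x":0,"y":0,"z":0,"twist":0,"fingers":0.03},{"x":0,"y":0,"z":0,"twist":0,"fingers":0.03}]' 25
python3 -m crank '[{"x":0,"y":0,"z":-0.01,"twist":0,"fingers":0.03},{"x":0,"y":0,"z":-0.02,"twist":0,"fingers":0.03},{"x":0,"y":0,"z":-0.03,"twist":0,"fingers":0.03},{"x":0,"y":0,"z":-0.03,"twist":0,"fingers":0.03},{"x":0,"y":0,"z":0,"twist":0,"fingers":0.03},{"x":0,"y":0,"z":0,"twist":0,"fingers":0.03},{"x":0,"y":0,"z":0,"twist":0,"fingers":0.03}]' 25
python3 -c "
from h import *
togo(.5419,.3283,.110,0)"
```

```text
clock: 20.95
position: [0.4528, -0.0856, 0.0173]
eef_rot: [[0.981, 0.192, 0.0], [0.192, -0.981, -0.0], [0.0, 0.0, -1.0]]
ft_force: [-0.3, 0.2, 1.6]
gripper_width: 0.506
grasp_force: 25.0
clock: 21.65
position: [0.4519, -0.0853, 0.1065]
eef_rot: [[0.981, 0.193, -0.001], [0.193, -0.981, 0.001], [-0.001, -0.001, -1.0]]
ft_force: [0.7, -0.5, -0.7]
gripper_width: 0.506
grasp_force: 25.0
t 21.65 twist first 11.1 then xyz mm [  90.  -413.6   -3.5] tilt [-0.001  0.001] F [ 0.7 -0.5 -0.7] w 0.506 g 25.0
```

```bash
python3 -m crank '[{"x":0,"y":0,"z":-0.0035,"twist":5.55,"fingers":0.03},{"x":0,"y":0,"z":0,"twist":5.55,"fingers":0.03},{"x":0.006,"y":-0.0276,"z":0,"twist":0,"fingers":0.03},{"x":0.006,"y":-0.0276,"z":0,"twist":0,"fingers":0.03},{"x":0.006,"y":-0.0276,"z":0,"twist":0,"fingers":0.03},{"x":0.006,"y":-0.0276,"z":0,"twist":0,"fingers":0.03},{"x":0.006,"y":-0.0276,"z":0,"twist":0,"fingers":0.03},{"x":0.006,"y":-0.0276,"z":0,"twist":0,"fingers":0.03},{"x":0.006,"y":-0.0276,"z":0,"twist":0,"fingers":0.03},{"x":0.006,"y":-0.0276,"z":0,"twist":0,"fingers":0.03},{"x":0.006,"y":-0.0276,"z":0,"twist":0,"fingers":0.03},{"x":0.006,"y":-0.0276,"z":0,"twist":0,"fingers":0.03},{"x":0.006,"y":-0.0276,"z":0,"twist":0,"fingers":0.03},{"x":0.006,"y":-0.0276,"z":0,"twist":0,"fingers":0.03},{"x":0.006,"y":-0.0276,"z":0,"twist":0,"fingers":0.03},{"x":0.006,"y":-0.0276,"z":0,"twist":0,"fingers":0.03},{"x":0.006,"y":-0.0276,"z":0,"twist":0,"fingers":0.03},{"x":0,"y":0,"z":0,"twist":0,"fingers":0.03},{"x":0,"y":0,"z":0,"twist":0,"fingers":0.03},{"x":0,"y":0,"z":0,"twist":0,"fingers":0.03}]' 25
python3 -c "
from h import *
togo(.5419,.3283,.0233,0)
cv2.imwrite('pics/w7.png',camera('wrist')[:,:,::-1])"
```

```text
clock: 23.65
position: [0.5419, 0.3273, 0.1094]
eef_rot: [[1.0, -0.0, -0.002], [-0.0, -1.0, -0.001], [-0.002, 0.001, -1.0]]
ft_force: [0.2, 0.2, -0.6]
gripper_width: 0.504
grasp_force: 25.0
t 23.65 twist first -0.02 then xyz mm [ 0.  -1.  86.1] tilt [-0.002 -0.001] F [ 0.2  0.2 -0.6] w 0.504 g 25.0
```

View pics/w7.png

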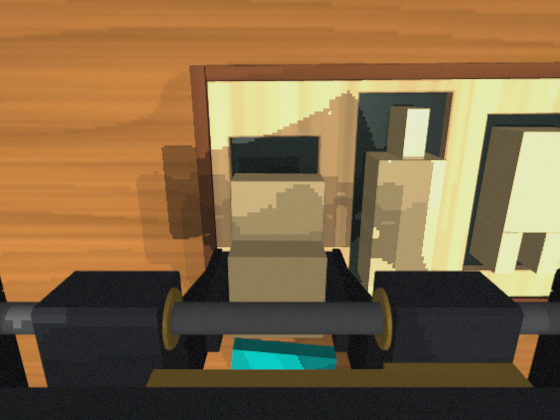

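The lap is over the short recess at columns 230–322, and the tenon and fork lie flat in theirs. I'll lower.

```bash
python3 -m crank '[{"x":0,"y":0,"z":0.02,"twist":0,"fingers":0.03},{"x":0,"y":0,"z":0.02,"twist":0,"fingers":0.03},{"x":0,"y":0,"z":0.02,"twist":0,"fingers":0.03},{"x":0,"y":0,"z":0.014,"twist":0,"fingers":0.03},{"x":0,"y":0,"z":0.006,"twist":0,"fingers":0.03},{"x":0,"y":0,"z":0.002,"twist":0,"fingers":0.03},{"x":0,"y":0,"z":0,"twist":0,"fingers":0.03},{"x":0,"y":0,"z":0,"twist":0,"fingers":0.03}]' 25
python3 -m crank '[{"x":0,"y":0,"z":0.0015,"twist":0,"fingers":0.03},{"x":0,"y":0,"z":0.001,"twist":0,"fingers":0.03},{"x":0,"y":0,"z":0,"twist":0,"fingers":0.03}]' 25
```

```text
clock: 24.5
position: [0.5436, 0.3287, 0.0299]
eef_rot: [[1.0, 0.0, 0.002], [0.0, -1.0, 0.001], [0.002, -0.001, -1.0]]
ft_force: [-0.0, 0.2, -0.9]
gripper_width: 0.503
grasp_force: 25.0
clock: 24.8
position: [0.5427, 0.3285, 0.0264]
eef_rot: [[1.0, 0.0, 0.0], [0.0, -1.0, 0.0], [0.0, -0.0, -1.0]]
ft_force: [0.6, 0.2, -0.9]
gripper_width: 0.504
grasp_force: 25.0
```

```bash
python3 -m crank '[{"x":0,"y":0,"z":0.0012,"twist":0,"fingers":0.03},{"x":0,"y":0,"z":0.0012,"twist":0,"fingers":0.03},{"x":0,"y":0,"z":0,"twist":0,"fingers":0.03}]' 25
python3 -m crank '[{"x":0,"y":0,"z":0.0008,"twist":0,"fingers":0.03},{"x":0,"y":0,"z":0,"twist":0,"fingers":0.03}]' 25
```

```text
clock: 25.1
position: [0.5425, 0.3283, 0.0235]
eef_rot: [[1.0, 0.0, -0.0], [0.0, -1.0, -0.0], [-0.0, 0.0, -1.0]]
ft_force: [-0.2, 0.2, -0.4]
gripper_width: 0.503
grasp_force: 25.0
clock: 25.3
position: [0.5427, 0.3284, 0.0234]
eef_rot: [[1.0, 0.0, -0.0], [0.0, -1.0, -0.0], [-0.0, 0.0, -1.0]]
ft_force: [-0.8, -0.4, 3.2]
gripper_width: 0.506
grasp_force: 25.0
```

```bash
python3 -m crank '[{"x":0,"y":0,"z":0,"twist":0,"fingers":0.056},{"x":0,"y":0,"z":0,"twist":0,"fingers":0.056},{"x":0,"y":0,"z":0,"twist":0,"fingers":0.056},{"x":0,"y":0,"z":0,"twist":0,"fingers":0.056},{"x":0,"y":0,"z":-0.01,"twist":0,"fingers":0.056},{"x":0,"y":0,"z":-0.02,"twist":0,"fingers":0.056},{"x":0,"y":0,"z":-0.03,"twist":0,"fingers":0.056},{"x":0,"y":0,"z":-0.04,"twist":0,"fingers":0.056},{"x":0,"y":0,"z":-0.04,"twist":0,"fingers":0.056},{"x":0,"y":0.035,"z":-0.01,"twist":0,"fingers":0.056},{"x":0,"y":0.035,"z":0,"twist":0,"fingers":0.056},{"x":0,"y":0.035,"z":0,"twist":0,"fingers":0.056},{"x":0,"y":0.035,"z":0,"twist":0,"fingers":0.056},{"x":0,"y":0.035,"z":0,"twist":0,"fingers":0.056},{"x":0,"y":0.035,"z":0,"twist":0,"fingers":0.056},{"x":0,"y":0.035,"z":0,"twist":0,"fingers":0.056},{"x":0,"y":0.035,"z":0,"twist":0,"fingers":0.056},{"x":0,"y":0.035,"z":0,"twist":0,"fingers":0.056},{"x":0,"y":0.035,"z":0,"twist":0,"fingers":0.056},{"x":0,"y":0,"z":0,"twist":0,"fingers":0.056}]' 25
python3 - <<'E'
from h import *
im=camera('top')[:,:,::-1].copy();s=camera('side')[:,:,::-1]
a=cv2.resize(im[160:255,110:245],None,fx=4,fy=4,interpolation=cv2.INTER_CUBIC);b=cv2.resize(s[220:350,150:300],(540,380)) 
cv2.imwrite('pics/f1.png',cv2.resize(np.hstack([a,b]),(800,282)))
hsv=cv2.cvtColor(im,cv2.COLOR_BGR2HSV);roi=np.zeros(im.shape[:2],bool);roi[135:285,340:450]=1
[print(*r) for r in rects('top',roi&(hsv[:,:,1]<75)&(hsv[:,:,2]>185),.036)]
E
```

```text
clock: 27.3
position: [0.543, -0.0254, 0.1741]
eef_rot: [[1.0, -0.004, 0.001], [-0.004, -1.0, -0.002], [0.001, 0.002, -1.0]]
ft_force: [0.8, 0.1, 1.3]
gripper_width: 0.642
grasp_force: 0.0
[428. 247.] [ 457.4 -345.2] [128.7  42.9] 18.1
[366. 170.] [ 637.6 -210.5] [98.7 43. ] 19.3
```

View pics/f1.png

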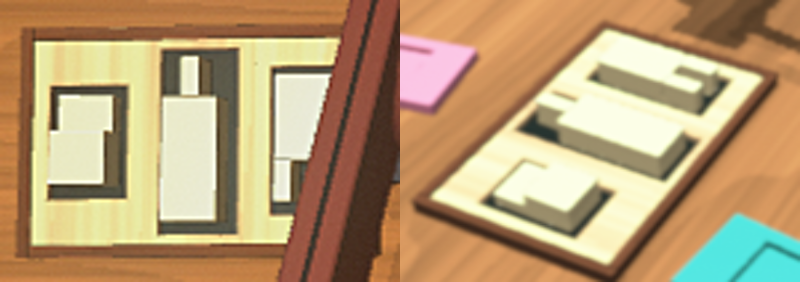

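All three pieces lie flat inside their matching recesses: lap at (85,140), tenon at (190,140) and fork at (295,140), with all three whole in the side view. The blank and spoiled fork haven't moved, so I'm handing in.

```bash
python3 -c "
from cell import ticket
print(ticket.close_job())"
```

```text
the job is handed in; nothing more can be done
None
```

The tenon, fork and lap samples are set down flat in the long, middle and short recesses, the blank and spoiled fork measured unmoved, and the job was handed in at about 27 s.

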